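# Press a specimen pot into the spring magazine

## Robot

A 6-joint arm with a two-finger parallel gripper is mounted at the origin on the work surface. World frame = base frame: x ahead of the robot, y to its left, z up, the work surface at z = 0. Lengths are in m, angles in rad, forces in N, time in s.
With the tool pointing down it reaches from about 0.4 to 0.925 m from the base axis. Payload 3.4 kg.
Tool frame: the origin (TCP) lies at the very end of the fingers, on their centre line; the grasp point (between the pads) lies 19 mm behind it; z points along the fingers, y is the line along which they close (so a half turn about z gives the same grasp; the last joint's range is limited). The gripper opens to 85 mm and grips with 20 to 120 N. Pads are 22 mm wide; open, the fingers measure 114 mm over their backs; the gripper's body (76 mm by 85 mm) begins 54 mm behind the grasp point. The pads swing forward as they close: fully open they stand 13 mm farther back than shut.
Start: joints at [1.2, 0.307, 1.506, -0, 1.328, -0.073], TCP at [0.168, 0.55, 0.231] pointing down, gripper open.
Joint ranges: [-3.12, 3.12], [-1.05, 2.28], [0.14, 2.33], [-1.42, 4.57], [0.1, 2.73], [-2.68, 2.68]. Speed limits (rad/s): [2.57, 2.57, 3.14, 3.14, 3.14, 3.14].

## Interface

Orientations are given as a unit quaternion [x, y, z, w].
In Python, from station import arm, viewer gives the robot as it stands.
- The arm moves only by the shell command python3 -m crank 'ROWS'. ROWS is JSON, a list of rows, each an object with "hand": the opening, from 0 (shut) to 1 (fully open); "offset": the shift along the tool's x, y, z in mm, a list of three; "delta_rot": the turn, a rotation vector about the tool's x, y, z in degrees, a list of three. A call has 1 to 12 rows; each row shifts and turns the commanded pose from where the row before left it, along the tool's axes as they then stand; what a row does not reach is not made up. A row lasts 1/12 s, in which the tool goes at most 41.7 mm and 7.16 degrees, less where a joint would pass 70% of its speed; a pose out of reach is approached as far as the arm can. A call is refused whole if a number of a shift passes 41.7 or a number of a turn 7.16, either way. A call with a gripper value outside its range is refused whole. The fingers move at their own pace and stop on an object; the grip force is fixed at half the most. Time passes only in rows, so rows that do not move let the fingers close. It gives the time, the measured TCP pose, the force, the opening and the grip force at its end, in the units of the state.
- arm.get_obs(): the state, without advancing time (a new reading comes with each control period).
- viewer.grab_frame(name): name is "scene" or "top"; returns the picture (384x512x3 uint8, red, green, blue); there is no depth.
- viewer.camera_model(name): a dict with "vfov" (degrees; the focal length in pixels is half the picture's height over the tangent of half this angle, whatever the lens; pixels are square), "cx", "cy" (the principal point, pixels), "origin" and "attitude" of the camera in the world. Camera axes: x right, y up, looking along -z (the intrinsics and any distortion apply to the point x, -y, -z); pixel columns grow to the right and rows downward; lengths in m; the calibration is good to about 2 mm. A picture is of the moment at which its call begins. camera_model takes no time and is no camera call.
- arm.hand_in(): hands the job in; it is judged then, once.
The state is a dict: "t": time; "qpos": joint angles; "qvel": joint speeds; "joint_torque": joint torques, N m; "tool_pos": TCP position; "eef_rot": TCP orientation; "wrist_force": force on the tool from outside, world axes, zero at the start; "moment": the same for the moment, N m; "width": finger opening in m; "grasp_force": force on a finger pad.
Only numpy, scipy, OpenCV 4.12 (cv2) and the standard library are available. Lean on these libraries where they do the work, as an engineer would, in place of code of your own. Each camera call takes 0.05 s, during which the arm holds its last target. There are 200 camera calls.

## Task

Load the squat wide specimen pot into the spring magazine: stand it, lid up, on the spring plate in the mouth of the wire cage, then press it straight down until both side catches have snapped over its lid, and let go. Of the three pots on the bench only this one fits: one of the others is narrower, the other is as wide but twice as tall.

Things in the scene. Friction and masses are not known exactly. Their poses are not given: they have to be found in the camera images.
- pot: The squat specimen pot: closed, round, grey with a flat white lid, 50 mm across, 30 mm tall, about 60 g, upright on the bench (z = 0), lower rim bevelled 3 mm. Origin: centre of its underside; z up. Pots of the same colours nearby that do not fit: one 34 mm wide and 30 mm tall, one 50 mm wide and 60 mm tall.
- magazine: The spring magazine, fixed: white base 100 mm (x) by 130 mm (y), four upright steel rods round a 55 mm wide bore. Origin: centre of the base's underside, on the bore's axis; z up. The rods stand on the diagonals of x and y, flare outwards by 8 mm from 84 to 100 mm height, end at 104 mm; 40 mm gaps between them face +-x and +-y. White catch blocks on +-y, 36 to 56 mm out, top at 84 mm.
- catches (a point): Point on the bore's axis, 70 mm above the bench, level with the flat undersides of the two bevelled steel catches. These reach in from +y and -y to 20.5 mm from the axis, yield outwards as a pot is pressed down past them and snap back over its lid. To be caught, the lid must be pushed about 4 mm below this point; pressing takes 5 to 10 N in all. Axes as magazine.
- follower (a joint): Travel of the spring plate (36 mm across, in the bore), m: 0 at rest, plate top 80 mm above the bench, so that a pot set on it has its lid at 110 mm; grows as pressed, stop at 0.048. It pushes up with 3 N at rest, 9 N at the stop. About 0.040 with the pot caught (lid at 70 mm, underside at 40 mm); it springs back if the pot is not caught.
There are look-alikes about, which are no part of the job. Leave any green or orange look-alike of the pot alone.

How it is judged:
By the outcome, as a careful person would: the job done as asked, in the order asked, and still so for the second after the job is handed in, with the robot touching nothing.
It also fails if it takes over 40 s, if anything falls off the work surface, if the arm or the gripper's body presses on something with over 40 N, if the wrist force passes 120 N, or if a joint passes its speed limit or range.

## Working session

There is one attempt and no reset: what is moved stays moved. The work goes in short steps, Python scripts to look and compute and a shell command to move; the robot and the scene stay as the last step left them, time stands still between calls to the robot, and variables do not carry over. Pictures are saved under pics/ and viewed, at most 10 in all, crops included, and the job is handed in when it is done.

```bash
mkdir -p pics; ls
python3 - <<'E'
from station import arm, viewer
import cv2
for n in("scene","top"):
    f=viewer.grab_frame(n); cv2.imwrite(f"pics/{n}0.png",f[:,:,::-1]); print(n,viewer.camera_model(n))
print(arm.get_obs())
E
```

```text
pics
scene {'vfov': 47.613604128131314, 'cx': 257.3474305439838, 'cy': 197.5704017845695, 'origin': array([ 0.80540269, -0.34061843,  0.7063716 ]), 'attitude': array([0.29191246, 0.09247981, 0.29901635, 0.90378306])}
top {'vfov': 50.73334978291422, 'cx': 253.57171536033474, 'cy': 192.28523056936007, 'origin': array([0.45083135, 0.02283627, 0.85381184]), 'attitude': array([ 0.05482144, -0.0469219 , -0.69632524,  0.7140897 ])}
{'t': 0.1, 'qpos': array([ 1.20050172e+00,  3.07508074e-01,  1.50752004e+00, -4.91975067e-06,
        1.32842363e+00, -7.34535791e-02]), 'qvel': array([-0.00085162, -0.00205446, -0.00347155, -0.00010174, -0.00076062,
        0.00099187]), 'joint_torque': array([ 7.96366367e-04, -4.58523810e+01, -2.52609086e+01,  1.06922641e-04,
        5.63269568e-03,  4.88064416e-05]), 'tool_pos': array([0.16796214, 0.54927181, 0.23047607]), 'eef_rot': array([ 1.47875545e-01,  9.89005541e-01, -9.07285743e-04, -2.02225406e-04]), 'wrist_force': array([-0.33310342,  0.16052783,  0.12201473]), 'moment': array([-0.01210633,  0.01625587, -0.04454293]), 'grasp_force': 0.0, 'width': 0.08547448667439925}
```

View pics/scene0.png

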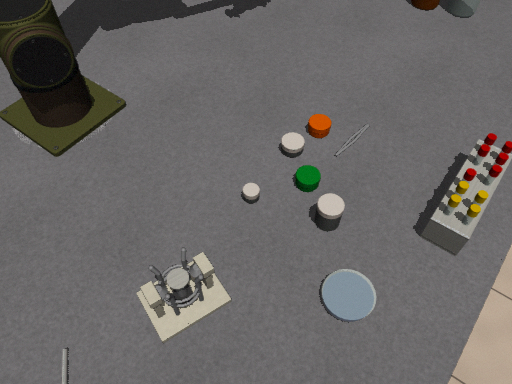

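View pics/top0.png

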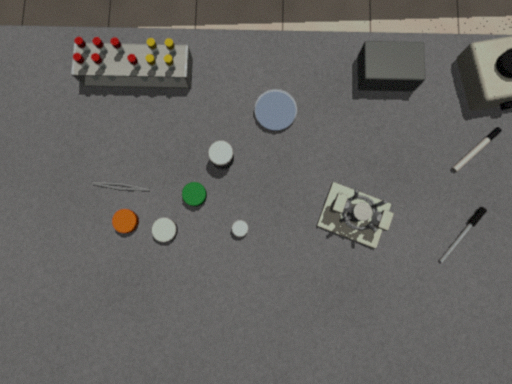

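Candidates with white lids (top view): (164,230), (240,229) and (220,153). The one at (240,229) is small, so it is the narrow pot. The one at (220,153) shows a tall grey side, so it is the tall pot. (164,230), which is (292,144) in the scene view, is wide and squat and fits the description. Next I measure it and confirm with a crop.

```bash
cat > h.py <<'E'
import numpy as np, cv2
from scipy.spatial.transform import Rotation as R
from station import arm, viewer
def ray(n,u,v):
    m=viewer.camera_model(n); f=192/np.tan(np.radians(m['vfov']/2))
    d=R.from_quat(m['attitude']).apply([(u-m['cx'])/f,-(v-m['cy'])/f,-1]); return m['origin'],d
def onz(n,u,v,z):
    o,d=ray(n,u,v); return o+d*(z-o[2])/d[2]
def tri(a,b):
    (o1,d1),(o2,d2)=ray('scene',*a),ray('top',*b)
    s=np.linalg.lstsq(np.c_[d1,-d2],o2-o1,rcond=None)[0]
    p,q=o1+d1*s[0],o2+d2*s[1]; return (p+q)/2,np.linalg.norm(p-q)
def blobs(f,box,thr=150,sat=60,amin=40):
    x0,y0,x1,y1=box; c=f[y0:y1,x0:x1]; h=cv2.cvtColor(c,cv2.COLOR_RGB2HSV)
    m=((h[...,2]>thr)&(h[...,1]<sat)).astype(np.uint8)
    n,l,s,ce=cv2.connectedComponentsWithStats(m)
    return [(ce[i]+[x0,y0],s[i]) for i in range(1,n) if s[i,4]>=amin]
E
python3 - <<'E'
from h import *
S=viewer.grab_frame("scene");T=viewer.grab_frame("top")
for n,f,box in(("scene",S,(230,110,360,240)),("top",T,(140,130,260,250))):
    for c,s in blobs(f,box):
        print(n,c.round(1),s[2:5],[onz(n,*c,z).round(4)[:2].tolist() for z in(.03,.06)], 'diam mm',[round(1000*np.linalg.norm(onz(n,c[0]-s[2]/2,c[1],z)-onz(n,c[0]+s[2]/2,c[1],z)),1) for z in (.03,.06)])
a=cv2.resize(S[100:240,220:360],(400,400),interpolation=2);b=cv2.resize(T[130:250,140:260],(400,400),interpolation=2)
cv2.imwrite('pics/pots.png',np.hstack([a,b])[:,:,::-1])
a=cv2.resize(S[235:345,125:240],(400,383),interpolation=2);b=cv2.resize(T[175:255,310:400],(450,400),interpolation=2)[:383,:400]
cv2.imwrite('pics/mag.png',np.hstack([a,b])[:,:,::-1])
E
```

```text
scene [292.7 140.5] [ 23  18 316] [[0.4925, 0.2167], [0.5063, 0.192]] diam mm [np.float64(48.7), np.float64(46.5)]
scene [250.8 189.1] [ 17  14 183] [[0.4988, 0.0612], [0.5124, 0.0434]] diam mm [np.float64(33.0), np.float64(31.5)]
scene [330.8 204. ] [ 27  23 471] [[0.6414, 0.1239], [0.6486, 0.1033]] diam mm [np.float64(51.3), np.float64(49.0)]
top [220.1 152. ] [ 23  23 424] [[0.6534, 0.1056], [0.6461, 0.1026]] diam mm [np.float64(48.1), np.float64(46.3)]
top [163.2 229. ] [ 23  23 422] [[0.4902, 0.2155], [0.4887, 0.2084]] diam mm [np.float64(46.9), np.float64(45.2)]
top [239.6 227.8] [ 16  15 185] [[0.4966, 0.0601], [0.4949, 0.0587]] diam mm [np.float64(32.5), np.float64(31.3)]
```

View pics/pots.png

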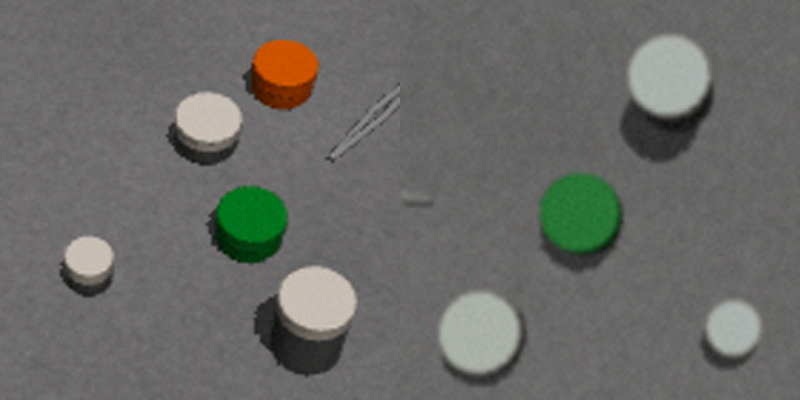

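View pics/mag.png

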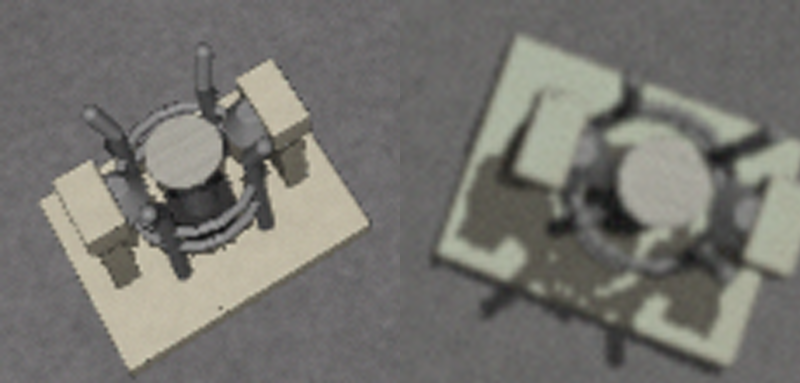

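The pots crop confirms the target. The left white pot, at scene (292,141) and top (163,229), measures about 48 mm wide at z=0.03 and is squat. The small one measures 33 mm, and the one at (220,152) is tall. In the magazine crop, the plate is at about scene (178,278) and top (363,211). The catch blocks are at about scene (151,292) and (203.5,263), and top (340.5,202.5) and (386,218).

Run:
```python
from h import *
print('pot',tri((292.7,139.5),(163.2,229)))
print('plate',tri((178.2,278.1),(362.8,211.4)), onz('scene',178.2,278.1,.08),onz('top',362.8,211.4,.08))
T=viewer.grab_frame("top");S=viewer.grab_frame("scene")
for n,l,r in(('scene',(150.9,291.9),(203.5,262.6)),('top',(340.4,202.6),(386,218))):
    a,b=onz(n,*l,.084),onz(n,*r,.084); d=b-a
    print(n,a,b,'mid',(a+b)/2,'len',np.linalg.norm(d),'ydir deg',np.degrees(np.arctan2(d[1],d[0])))
for n,f,box in(("scene",S,(125,235,240,345)),("top",T,(310,175,400,255))):
  for t in (170,185,200,215):
    print(n,t,[(c.round(1).tolist(),s[2:5].tolist()) for c,s in blobs(f,box,t,80,40)])
# base long edge direction, top: corners at base top
for n,p,q in(('top',(310+118/5,175+35/5),(310+38/5,175+255/5)),('top',(310+38/5,175+255/5),(310+330/5,175+365/5)),('scene',(125+40/3.478,235+203/3.478),(125+130/3.478,235+370/3.478)),('scene',(125+130/3.478,235+370/3.478),(125+370/3.478,235+222/3.478))):
    a,b=onz(n,*p,.01),onz(n,*q,.01);d=b-a;print(n,a,b,np.linalg.norm(d),np.degrees(np.arctan2(d[1],d[0])))
```

```text
pot (array([0.49121657, 0.21571712, 0.03270971]), np.float64(0.0028716398853591016))
plate (array([ 0.53268673, -0.17584648,  0.07822479]), np.float64(0.004062432418526648)) [ 0.53496086 -0.1749314   0.08      ] [ 0.53111622 -0.17689136  0.08      ]
scene [ 0.51893474 -0.21763482  0.084     ] [ 0.55069562 -0.13220875  0.084     ] mid [ 0.53481518 -0.17492179  0.084     ] len 0.09113927951016926 ydir deg 69.60518025645534
top [ 0.54651585 -0.13340873  0.084     ] [ 0.51921964 -0.2196005   0.084     ] mid [ 0.53286774 -0.17650462  0.084     ] len 0.09041075576620264 ydir deg -107.57255750829022
scene 170 [([202.8, 262.6], [20, 22, 220]), ([181.7, 308.0], [94, 67, 2085])]
scene 185 [([202.9, 262.5], [19, 20, 193]), ([186.7, 310.5], [93, 67, 1700]), ([150.0, 292.5], [19, 22, 221])]
scene 200 []
scene 215 []
top 170 [([339.0, 195.7], [27, 28, 332]), ([384.4, 206.8], [12, 7, 41]), ([385.8, 219.1], [12, 17, 111]), ([371.1, 238.6], [23, 16, 74])]
top 185 []
top 200 []
top 215 []
top [ 0.59912686 -0.13432939  0.01      ] [ 0.50558282 -0.10093222  0.01      ] 0.0993270214121494 160.35237838765403
top [ 0.50558282 -0.10093222  0.01      ] [ 0.46338974 -0.22109114  0.01      ] 0.12735156941280135 -109.34842035044716
scene [ 0.46718642 -0.2194826   0.01      ] [ 0.55884955 -0.25238327  0.01      ] 0.09738882766675308 -19.744598195589614
scene [ 0.55884955 -0.25238327  0.01      ] [ 0.60240569 -0.13105302  0.01      ] 0.12891146987055935 70.25245517849547
```

Cross-checks:

| Item | Measured | Expected |
|---|---|---|
| Base sides | 98 × 128 mm | 100 × 130 mm |
| Block spacing | 91 mm | 92 mm |
| Plate height | 78 mm | 80 mm |

The magazine axis is at about (0.533, -0.176) with its y axis at 70°. The pot is at (0.491, 0.216). I'll turn the tool so its y lies along the magazine's x (yaw -20°), which also keeps the fingers clear of the green and orange pots.

```bash
python3 -m crank '[{"hand":1,"offset":[0,0,0],"delta_rot":[0,0,7.1]},{"hand":1,"offset":[0,0,0],"delta_rot":[0,0,7.1]},{"hand":1,"offset":[0,0,0],"delta_rot":[0,0,7.1]},{"hand":1,"offset":[0,0,0],"delta_rot":[0,0,7.1]},{"hand":1,"offset":[0,0,0],"delta_rot":[0,0,7.1]},{"hand":1,"offset":[0,0,0],"delta_rot":[0,0,7.1]},{"hand":1,"offset":[0,0,0],"delta_rot":[0,0,7.1]},{"hand":1,"offset":[0,0,0],"delta_rot":[0,0,7.1]},{"hand":1,"offset":[0,0,0],"delta_rot":[0,0,7.1]},{"hand":1,"offset":[0,0,0],"delta_rot":[0,0,7.1]},{"hand":1,"offset":[0,0,0],"delta_rot":[0,0,7.1]},{"hand":1,"offset":[0,0,0],"delta_rot":[0,0,7.1]}]'
cat > w.py <<'E'
import sys
from h import *
o=arm.get_obs(); r=R.from_quat(o['eef_rot']); t=np.array([float(a) for a in sys.argv[1:4]])
y=r.apply([0,1,0]); print('t',o['t'].round(2),'pos',o['tool_pos'].round(4),'yaw',np.degrees(np.arctan2(y[1],y[0])).round(2),'z',r.apply([0,0,1]).round(3),'go mm (tool)',(1000*r.inv().apply(t-o['tool_pos'])).round(1),'F',o['wrist_force'].round(1),'w',o['width'].round(4),'g',o['grasp_force'].round(1))
E
python3 w.py .491 .216 .10
```

```text
t: 1.3
tool_pos: [0.1681, 0.5498, 0.2312]
eef_rot: [0.78, 0.626, -0.0, 0.0]
wrist_force: [-0.6, 1.4, -0.8]
width: 0.0851
grasp_force: 0.0Traceback (most recent call last):
  File "w.py", line 4, in <module>
    y=r.apply([0,1,0]); print('t',o['t'].round(2),'pos',o['tool_pos'].round(4),'yaw',np.degrees(np.arctan2(y[1],y[0])).round(2),'z',r.apply([0,0,1]).round(3),'go mm (tool)',(1000*r.inv().apply(t-o['tool_pos'])).round(1),'F',o['wrist_force'].round(1),'w',o['width'].round(4),'g',o['grasp_force'].round(1))
                                  ^^^^^^^^^^^^
AttributeError: 'float' object has no attribute 'round'
```

```bash
sed -i "s/o\['t'\].round(2)/round(o['t'],2)/; s/o\['width'\].round(4)/round(float(o['width']),4)/; s/o\['grasp_force'\].round(1)/round(float(o['grasp_force']),1)/" w.py
python3 -m crank '[{"hand":1,"offset":[0,0,0],"delta_rot":[0,0,4]},{"hand":1,"offset":[0,0,0],"delta_rot":[0,0,4]},{"hand":1,"offset":[-20,39,0],"delta_rot":[0,0,0]},{"hand":1,"offset":[-20,36,0],"delta_rot":[0,0,0]},{"hand":1,"offset":[-20,36,0],"delta_rot":[0,0,0]},{"hand":1,"offset":[-20,36,0],"delta_rot":[0,0,0]},{"hand":1,"offset":[-20,36,0],"delta_rot":[0,0,0]},{"hand":1,"offset":[-20,36,0],"delta_rot":[0,0,0]},{"hand":1,"offset":[-20,36,0],"delta_rot":[0,0,0]},{"hand":1,"offset":[-20,36,10],"delta_rot":[0,0,0]},{"hand":1,"offset":[-20,36,10],"delta_rot":[0,0,0]},{"hand":1,"offset":[-10,36,10],"delta_rot":[0,0,0]}]'
python3 w.py .491 .216 .10
```

```text
t: 2.3
tool_pos: [0.4409, 0.2461, 0.2017]
eef_rot: [0.82, 0.572, -0.0, 0.0]
wrist_force: [-0.5, -0.0, 0.1]
width: 0.0858
grasp_force: 0.0
t 2.3 pos [0.4409 0.2461 0.2017] yaw -20.24 z [-0.    -0.001 -1.   ] go mm (tool) [-10.8  57.4 101.7] F [-0.5 -0.   0.1] w 0.0858 g 0.0
```

```bash
python3 -m crank '[{"hand":1,"offset":[-5.4,28.7,25],"delta_rot":[0,0,0]},{"hand":1,"offset":[-5.4,28.7,25],"delta_rot":[0,0,0]},{"hand":1,"offset":[0,0,25],"delta_rot":[0,0,0]},{"hand":1,"offset":[0,0,25],"delta_rot":[0,0,0]},{"hand":1,"offset":[0,0,20],"delta_rot":[0,0,0]},{"hand":1,"offset":[0,0,0],"delta_rot":[0,0,0]}]'
python3 w.py .491 .216 .005
python3 - <<'E'
from h import *
S=viewer.grab_frame("scene")
cv2.imwrite('pics/grasp.png',cv2.resize(S[40:240,200:400],(600,600),interpolation=2)[:,:,::-1])
E
```

```text
t: 2.8
tool_pos: [0.4881, 0.2173, 0.0778]
eef_rot: [0.82, 0.572, -0.004, -0.001]
wrist_force: [0.0, -0.6, -0.4]
width: 0.0855
grasp_force: 0.0
t 2.8 pos [0.4881 0.2173 0.0778] yaw -20.26 z [-0.008 -0.003 -1.   ] go mm (tool) [ 0.1  3.7 72.7] F [ 0.  -0.6 -0.4] w 0.0855 g 0.0
```

View pics/grasp.png

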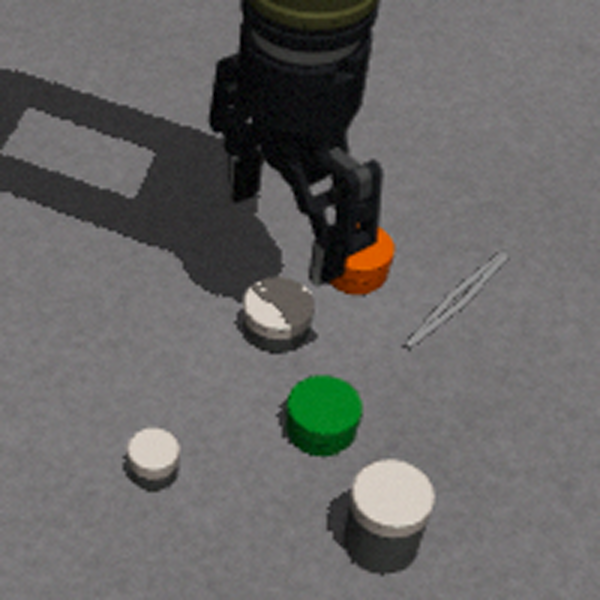

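The crop shows the open fingers straddling the pot's line, with the pot at (278,310) in the crop. The finger that looks near the orange pot is above it and clears it. Going down.

```bash
python3 -m crank '[{"hand":1,"offset":[0,2,22],"delta_rot":[0,0,0]},{"hand":1,"offset":[0,0,22],"delta_rot":[0,0,0]},{"hand":1,"offset":[0,0,16],"delta_rot":[0,0,0]},{"hand":1,"offset":[0,0,8],"delta_rot":[0,0,0]},{"hand":1,"offset":[0,0,0],"delta_rot":[0,0,0]},{"hand":1,"offset":[0,0,0],"delta_rot":[0,0,0]}]'
python3 w.py .491 .216 .004
```

```text
t: 3.35
tool_pos: [0.4935, 0.2186, 0.0146]
eef_rot: [0.82, 0.572, 0.001, 0.0]
wrist_force: [0.5, 0.0, -0.2]
width: 0.0852
grasp_force: 0.0
t 3.35 pos [0.4935 0.2186 0.0146] yaw -20.18 z [ 0.001  0.    -1.   ] go mm (tool) [-3.3 -1.5 10.6] F [ 0.5  0.  -0.2] w 0.0852 g 0.0
```

```bash
python3 -m crank '[{"hand":1,"offset":[-3.3,-1.5,10],"delta_rot":[0,0,0]},{"hand":1,"offset":[0,0,0],"delta_rot":[0,0,0]},{"hand":0,"offset":[0,0,0],"delta_rot":[0,0,0]},{"hand":0,"offset":[0,0,0],"delta_rot":[0,0,0]},{"hand":0,"offset":[0,0,0],"delta_rot":[0,0,0]},{"hand":0,"offset":[0,0,0],"delta_rot":[0,0,0]},{"hand":0,"offset":[0,0,0],"delta_rot":[0,0,0]},{"hand":0,"offset":[0,0,0],"delta_rot":[0,0,0]},{"hand":0,"offset":[0,0,0],"delta_rot":[0,0,0]},{"hand":0,"offset":[0,0,0],"delta_rot":[0,0,0]}]'
python3 w.py .491 .216 .18
```

```text
t: 4.18
tool_pos: [0.4911, 0.2159, 0.0051]
eef_rot: [0.82, 0.572, 0.001, 0.0]
wrist_force: [-0.8, -0.2, 7.6]
width: 0.0482
grasp_force: 61.4
t 4.18 pos [0.4911 0.2159 0.0051] yaw -20.2 z [ 0.002  0.001 -1.   ] go mm (tool) [ 3.000e-01  1.000e-01 -1.749e+02] F [-0.8 -0.2  7.6] w 0.0482 g 61.4
```

```bash
python3 -m crank '[{"hand":0,"offset":[0,0,-10],"delta_rot":[0,0,0]},{"hand":0,"offset":[0,0,-30],"delta_rot":[0,0,0]},{"hand":0,"offset":[0,0,-35],"delta_rot":[0,0,0]},{"hand":0,"offset":[0,0,-35],"delta_rot":[0,0,0]},{"hand":0,"offset":[0,0,-35],"delta_rot":[0,0,0]},{"hand":0,"offset":[-15,7,-30],"delta_rot":[0,0,0]},{"hand":0,"offset":[-30,15,0],"delta_rot":[0,0,0]},{"hand":0,"offset":[-30,15,0],"delta_rot":[0,0,0]},{"hand":0,"offset":[-30,15,0],"delta_rot":[0,0,0]},{"hand":0,"offset":[-30,15,0],"delta_rot":[0,0,0]},{"hand":0,"offset":[-30,15,0],"delta_rot":[0,0,0]},{"hand":0,"offset":[-30,15,0],"delta_rot":[0,0,0]}]'
python3 w.py .533 -.176 .18
```

```text
t: 5.18
tool_pos: [0.5137, -0.0024, 0.1796]
eef_rot: [0.82, 0.572, 0.0, 0.0]
wrist_force: [-0.4, -0.7, -0.5]
width: 0.0482
grasp_force: 62.1
t 5.18 pos [ 0.5137 -0.0024  0.1796] yaw -20.19 z [ 0.001 -0.    -1.   ] go mm (tool) [-156.3   78.    -0.4] F [-0.4 -0.7 -0.5] w 0.0482 g 62.1
```

```bash
python3 -m crank '[{"hand":0,"offset":[-30,15,0],"delta_rot":[0,0,0]},{"hand":0,"offset":[-30,15,0],"delta_rot":[0,0,0]},{"hand":0,"offset":[-30,15,0],"delta_rot":[0,0,0]},{"hand":0,"offset":[-30,15,0],"delta_rot":[0,0,0]},{"hand":0,"offset":[-22,11,0],"delta_rot":[0,0,0]},{"hand":0,"offset":[-14,7,0],"delta_rot":[0,0,0]},{"hand":0,"offset":[0,0,20],"delta_rot":[0,0,0]},{"hand":0,"offset":[0,0,20],"delta_rot":[0,0,0]},{"hand":0,"offset":[0,0,12],"delta_rot":[0,0,0]},{"hand":0,"offset":[0,0,0],"delta_rot":[0,0,0]},{"hand":0,"offset":[0,0,0],"delta_rot":[0,0,0]}]'
python3 w.py .533 -.176 .125
python3 - <<'E'
from h import *
S=viewer.grab_frame("scene");T=viewer.grab_frame("top")
a=cv2.resize(S[195:345,110:260],(400,400),interpolation=2);b=cv2.resize(T[150:270,300:420],(400,400),interpolation=2)
cv2.imwrite('pics/hover.png',np.hstack([a,b])[:,:,::-1])
E
```

```text
t: 6.1
tool_pos: [0.5327, -0.1736, 0.1264]
eef_rot: [0.82, 0.572, -0.0, -0.001]
wrist_force: [-0.5, 0.0, -0.1]
width: 0.0479
grasp_force: 62.1
t 6.1 pos [ 0.5327 -0.1736  0.1264] yaw -20.19 z [-0.002  0.001 -1.   ] go mm (tool) [-2.2  1.1  1.4] F [-0.5  0.  -0.1] w 0.0479 g 62.1
```

View pics/hover.png

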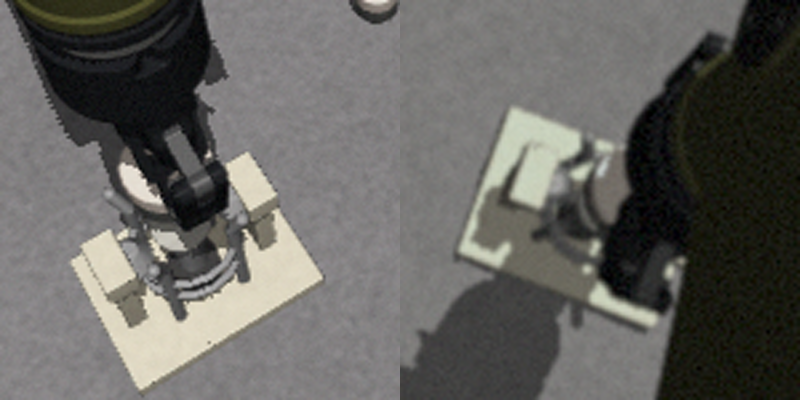

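The hover view shows the pot, with its lid at crop (140,185), held over the mouth between the rods. The catch blocks are clear on either side and the fingers are in line with the ±x gaps. I'll correct by about 2 mm and lower slowly.

```bash
python3 -m crank '[{"hand":0,"offset":[-2.2,1.1,0],"delta_rot":[0,0,0]},{"hand":0,"offset":[0,0,8],"delta_rot":[0,0,0]},{"hand":0,"offset":[0,0,8],"delta_rot":[0,0,0]},{"hand":0,"offset":[0,0,8],"delta_rot":[0,0,0]},{"hand":0,"offset":[0,0,5],"delta_rot":[0,0,0]},{"hand":0,"offset":[0,0,5],"delta_rot":[0,0,0]},{"hand":0,"offset":[0,0,3],"delta_rot":[0,0,0]},{"hand":0,"offset":[0,0,0],"delta_rot":[0,0,0]},{"hand":0,"offset":[0,0,0],"delta_rot":[0,0,0]}]'
python3 w.py .533 -.176 .085
```

```text
t: 6.95
tool_pos: [0.5335, -0.1767, 0.0893]
eef_rot: [0.82, 0.572, -0.0, -0.0]
wrist_force: [-0.3, -0.8, -1.0]
width: 0.048
grasp_force: 62.1
t 6.95 pos [ 0.5335 -0.1767  0.0893] yaw -20.21 z [-0.  0. -1.] go mm (tool) [ 0.4 -0.7  4.3] F [-0.3 -0.8 -1. ] w 0.048 g 62.1
```

```bash
python3 -m crank '[{"hand":0,"offset":[0,0,2],"delta_rot":[0,0,0]},{"hand":0,"offset":[0,0,2],"delta_rot":[0,0,0]},{"hand":0,"offset":[0,0,2],"delta_rot":[0,0,0]},{"hand":0,"offset":[0,0,0],"delta_rot":[0,0,0]},{"hand":0,"offset":[0,0,0],"delta_rot":[0,0,0]}]'
python3 w.py .533 -.176 .079
```

```text
t: 7.37
tool_pos: [0.534, -0.1769, 0.084]
eef_rot: [0.82, 0.572, 0.0, 0.0]
wrist_force: [0.1, -0.2, 1.6]
width: 0.0481
grasp_force: 62.3
t 7.37 pos [ 0.534  -0.1769  0.084 ] yaw -20.21 z [ 0.001 -0.    -1.   ] go mm (tool) [ 0.5 -1.2  5. ] F [ 0.1 -0.2  1.6] w 0.0481 g 62.3
```

```bash
python3 -m crank '[{"hand":0,"offset":[0,0,2],"delta_rot":[0,0,0]},{"hand":0,"offset":[0,0,2],"delta_rot":[0,0,0]},{"hand":0,"offset":[0,0,0],"delta_rot":[0,0,0]},{"hand":0,"offset":[0,0,0],"delta_rot":[0,0,0]}]'
python3 w.py .533 -.176 .079
```

```text
t: 7.7
tool_pos: [0.5339, -0.1769, 0.0797]
eef_rot: [0.82, 0.572, 0.0, 0.0]
wrist_force: [0.3, -1.2, 2.6]
width: 0.048
grasp_force: 62.3
t 7.7 pos [ 0.5339 -0.1769  0.0797] yaw -20.21 z [ 0.001 -0.    -1.   ] go mm (tool) [ 0.5 -1.2  0.7] F [ 0.3 -1.2  2.6] w 0.048 g 62.3
```

Upward force is a steady ~3 N with no significant side load, so the pot is on the spring plate in the bore. I'll ease up 3 mm, release and look.

```bash
python3 -m crank '[{"hand":0,"offset":[0,0,-3],"delta_rot":[0,0,0]},{"hand":0,"offset":[0,0,0],"delta_rot":[0,0,0]},{"hand":0.75,"offset":[0,0,0],"delta_rot":[0,0,0]},{"hand":0.75,"offset":[0,0,0],"delta_rot":[0,0,0]},{"hand":0.75,"offset":[0,0,0],"delta_rot":[0,0,0]},{"hand":0.75,"offset":[0,0,0],"delta_rot":[0,0,0]},{"hand":0.75,"offset":[0,0,-20],"delta_rot":[0,0,0]},{"hand":0.75,"offset":[0,0,-40],"delta_rot":[0,0,0]},{"hand":0.75,"offset":[0,0,-40],"delta_rot":[0,0,0]},{"hand":0,"offset":[0,0,0],"delta_rot":[0,0,0]},{"hand":0,"offset":[0,0,0],"delta_rot":[0,0,0]},{"hand":0,"offset":[0,0,0],"delta_rot":[0,0,0]}]'
python3 w.py .533 -.176 .115
python3 - <<'E'
from h import *
S=viewer.grab_frame("scene");T=viewer.grab_frame("top")
a=cv2.resize(S[195:345,110:260],(400,400),interpolation=2);b=cv2.resize(T[150:270,300:420],(400,400),interpolation=2)
cv2.imwrite('pics/placed.png',np.hstack([a,b])[:,:,::-1])
E
```

```text
t: 8.7
tool_pos: [0.5331, -0.1765, 0.1824]
eef_rot: [0.82, 0.572, -0.0, -0.0]
wrist_force: [0.9, -0.3, -1.3]
width: 0.0283
grasp_force: 0.0
t 8.7 pos [ 0.5331 -0.1765  0.1824] yaw -20.21 z [-0.  0. -1.] go mm (tool) [ 0.4 -0.3 67.4] F [ 0.9 -0.3 -1.3] w 0.0283 g 0.0
```

View pics/placed.png

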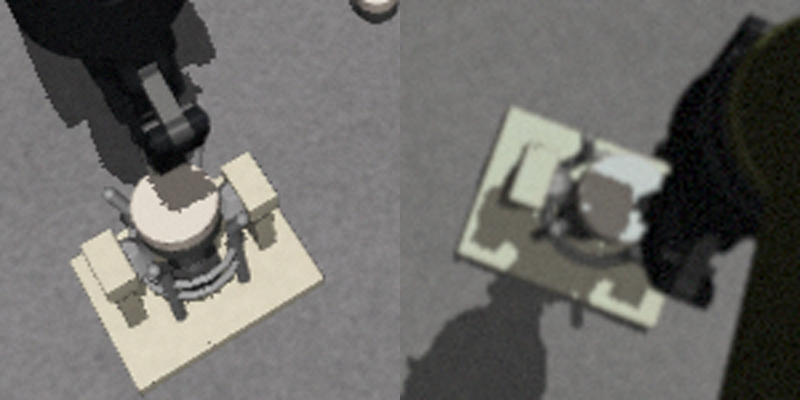

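The pot stands level, lid up, on the plate between the rods, with its lid centred at about crop (176,212). Now I press with the shut fingers.

```bash
python3 -m crank '[{"hand":0,"offset":[0,0,25],"delta_rot":[0,0,0]},{"hand":0,"offset":[0,0,25],"delta_rot":[0,0,0]},{"hand":0,"offset":[0,0,13],"delta_rot":[0,0,0]},{"hand":0,"offset":[0,0,5],"delta_rot":[0,0,0]},{"hand":0,"offset":[0,0,5],"delta_rot":[0,0,0]},{"hand":0,"offset":[0,0,5],"delta_rot":[0,0,0]},{"hand":0,"offset":[0,0,0],"delta_rot":[0,0,0]},{"hand":0,"offset":[0,0,0],"delta_rot":[0,0,0]}]'
python3 w.py .533 -.176 .065
```

```text
t: 9.47
tool_pos: [0.5335, -0.1766, 0.1049]
eef_rot: [0.82, 0.572, -0.0, -0.0]
wrist_force: [-2.5, -0.4, 3.0]
width: -0.0
grasp_force: 1.2
t 9.47 pos [ 0.5335 -0.1766  0.1049] yaw -20.2 z [-0.  0. -1.] go mm (tool) [ 0.4 -0.7 39.9] F [-2.5 -0.4  3. ] w -0.0 g 1.2
```

```bash
python3 -m crank '[{"hand":0,"offset":[0,0,4],"delta_rot":[0,0,0]},{"hand":0,"offset":[0,0,4],"delta_rot":[0,0,0]},{"hand":0,"offset":[0,0,4],"delta_rot":[0,0,0]},{"hand":0,"offset":[0,0,4],"delta_rot":[0,0,0]},{"hand":0,"offset":[0,0,4],"delta_rot":[0,0,0]},{"hand":0,"offset":[0,0,0],"delta_rot":[0,0,0]}]'
python3 w.py .533 -.176 .065
```

```text
t: 9.97
tool_pos: [0.5339, -0.1768, 0.0849]
eef_rot: [0.82, 0.572, 0.0, 0.0]
wrist_force: [-2.4, 0.8, 3.7]
width: -0.0
grasp_force: 1.7
t 9.97 pos [ 0.5339 -0.1768  0.0849] yaw -20.2 z [ 0.001 -0.    -1.   ] go mm (tool) [ 0.5 -1.1 19.9] F [-2.4  0.8  3.7] w -0.0 g 1.7
```

```bash
python3 -m crank '[{"hand":0,"offset":[0,0,4],"delta_rot":[0,0,0]},{"hand":0,"offset":[0,0,4],"delta_rot":[0,0,0]},{"hand":0,"offset":[0,0,4],"delta_rot":[0,0,0]},{"hand":0,"offset":[0,0,4],"delta_rot":[0,0,0]},{"hand":0,"offset":[0,0,4],"delta_rot":[0,0,0]},{"hand":0,"offset":[0,0,0],"delta_rot":[0,0,0]},{"hand":0,"offset":[0,0,0],"delta_rot":[0,0,0]}]'
python3 w.py .533 -.176 .065
```

```text
t: 10.55
tool_pos: [0.5339, -0.1768, 0.0655]
eef_rot: [0.82, 0.572, 0.0, 0.0]
wrist_force: [-2.6, 2.5, 6.5]
width: -0.0001
grasp_force: 3.7
t 10.55 pos [ 0.5339 -0.1768  0.0655] yaw -20.2 z [ 0.001 -0.    -1.   ] go mm (tool) [ 0.5 -1.1  0.5] F [-2.6  2.5  6.5] w -0.0001 g 3.7
```

```bash
python3 -m crank '[{"hand":0,"offset":[0,0,2],"delta_rot":[0,0,0]},{"hand":0,"offset":[0,0,0],"delta_rot":[0,0,0]},{"hand":0,"offset":[0,0,0],"delta_rot":[0,0,0]}]'
python3 -m crank '[{"hand":0,"offset":[0,0,-2],"delta_rot":[0,0,0]},{"hand":0,"offset":[0,0,-3],"delta_rot":[0,0,0]},{"hand":0,"offset":[0,0,-3],"delta_rot":[0,0,0]},{"hand":0,"offset":[0,0,-6],"delta_rot":[0,0,0]},{"hand":0,"offset":[0,0,0],"delta_rot":[0,0,0]}]'
python3 w.py .533 -.176 .065
```

```text
t: 10.8
tool_pos: [0.5339, -0.1768, 0.0637]
eef_rot: [0.82, 0.572, 0.0, 0.001]
wrist_force: [-3.4, 1.8, 8.0]
width: 0.0002
grasp_force: 3.8
t: 11.22
tool_pos: [0.5351, -0.1773, 0.078]
eef_rot: [0.82, 0.572, 0.001, 0.002]
wrist_force: [-0.1, 0.2, 0.0]
width: -0.0001
grasp_force: 0.0
t 11.22 pos [ 0.5351 -0.1773  0.078 ] yaw -20.21 z [ 0.003 -0.001 -1.   ] go mm (tool) [ 0.5 -2.5 13. ] F [-0.1  0.2  0. ] w -0.0001 g 0.0
```

The force is zero at z = 78 mm, so the pot stayed down and is caught. I'll withdraw and look from a clear position.

```bash
python3 -m crank '[{"hand":0,"offset":[0,0,-20],"delta_rot":[0,0,0]},{"hand":0,"offset":[0,0,-40],"delta_rot":[0,0,0]},{"hand":0,"offset":[0,0,-40],"delta_rot":[0,0,0]},{"hand":0,"offset":[0,-20,-20],"delta_rot":[0,0,0]},{"hand":0,"offset":[35,0,0],"delta_rot":[0,0,0]},{"hand":0,"offset":[35,0,0],"delta_rot":[0,0,0]},{"hand":0,"offset":[35,0,0],"delta_rot":[0,0,0]},{"hand":0,"offset":[35,0,0],"delta_rot":[0,0,0]},{"hand":0,"offset":[0,0,0],"delta_rot":[0,0,0]},{"hand":0,"offset":[0,0,0],"delta_rot":[0,0,0]}]'
python3 - <<'E'
from h import *
S=viewer.grab_frame("scene");T=viewer.grab_frame("top")
a=cv2.resize(S[195:345,110:260],(400,400),interpolation=2);b=cv2.resize(T[150:270,300:420],(400,400),interpolation=2)
cv2.imwrite('pics/done.png',np.hstack([a,b])[:,:,::-1])
E
```

```text
t: 12.05
tool_pos: [0.564, -0.0367, 0.1966]
eef_rot: [0.819, 0.574, 0.0, 0.0]
wrist_force: [-0.6, -0.8, -0.1]
width: -0.0
grasp_force: 0.0
```

View pics/done.png

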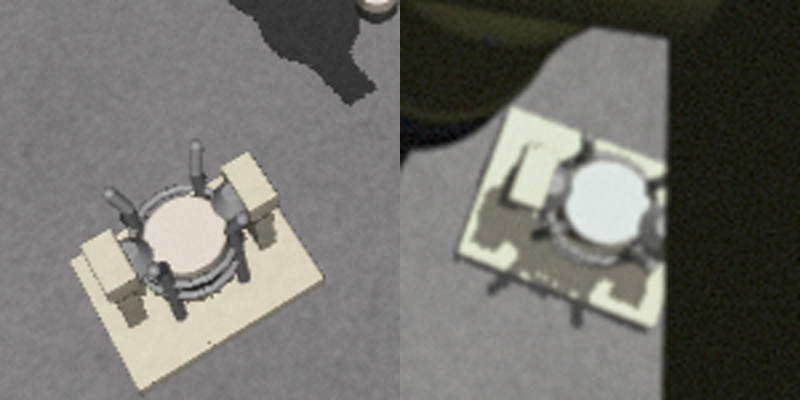

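The pot is held level deep in the cage, with its lid at about crop (187,235). It sits below the rod tops, with both catches over its lid edge at about (135,258) and (228,205). The arm is clear, so I'm handing in.

```bash
python3 -c "
from station import arm
print(arm.hand_in())"
```

```text
the job is handed in; nothing more can be done
None
```

I pressed the squat wide pot into the spring magazine and let go. The last picture shows both catches over its lid, and I handed the job in at about 12 s with the arm clear; no verdict was returned.

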